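# Tap the copper block down onto its parallels

### The arm

A 7-joint arm with a two-finger parallel gripper is mounted at the origin on the work surface. World frame = base frame: x ahead of the robot, y to its left, z up, the work surface at z = 0. Lengths are in mm, angles in rad, forces in N, time in s.
With the tool pointing down it reaches from about 425 to 1025 mm from the base axis. Payload 3.6 kg.
Tool frame: the origin (TCP) lies between the finger pads; the fingertips stand 25 mm ahead of it and the grasp point (between the pads) lies 6 mm ahead of it; z points along the fingers, y is the direction in which the jaws open and shut (so a half turn about z gives the same grasp; the last joint's range is limited). The gripper opens to 85 mm and grips with 20 to 120 N. Pads are 22 mm wide; open, the fingers measure 114 mm over their backs; the gripper's body (76 mm by 85 mm) begins 54 mm behind the grasp point. The pads swing forward as they close: fully open they stand 13 mm farther back than shut.
Start: joints at [1.008, 0.591, 0.048, 1.609, -0.033, 0.943, -0.034], TCP at [327.568, -646.783, 226.202] pointing down, gripper open.
Joint ranges: [-2.69, 2.69], [-0.47, 2.24], [-1.27, 1.36], [0.19, 2.51], [-1.53, 4.68], [0.08, 2.07], [-3.09, 3.09]. Speed limits (rad/s): [2.57, 2.57, 3.14, 3.14, 3.14, 3.14, 3.14].

### API

Orientations are given as a unit quaternion [x, y, z, w].
In Python, from rig import telemetry, eyes, close_job gives the robot as it stands.
- The arm moves only by the tool carry_out, never from a script. Its argument "targets" is a list of rows, each an object with "rot": the turn, a rotation vector about the world's x, y, z in degrees, a list of three; "translation": the shift along the world's x, y, z in mm, a list of three; "jaw": the finger opening in mm, from 0 to 85.4. In form: [{"rot": [ax, ay, az], "translation": [dx, dy, dz], "jaw": jaw}, ...]. A call has exactly 5 rows; each row shifts and turns the commanded pose from where the row before left it; what a row does not reach is not made up. A row lasts 1/12 s, in which the tool goes at most 41.7 mm and 7.16 degrees, less where a joint would pass 70% of its speed; a pose out of reach is approached as far as the arm can. A call with a gripper value outside its range is refused whole. The fingers move at their own pace and stop on an object; the grip force is fixed at half the most. Time passes only in rows, so rows that do not move let the fingers close, or fill a call up. It gives the time, the measured TCP pose, the force and the opening at its end, in the units of the state.
- telemetry.observe(): the state, without advancing time (a new reading comes with each control period).
- eyes.snapshot(name): name is "side" or "top"; returns the picture (420x560x3 uint8, red, green, blue); there is no depth.
- eyes.camera_params(name): a dict with "fx", "fy", "cx", "cy" (pixels), "eye" and "attitude" of the camera in the world. Camera axes: x right, y down, z forward; pixel columns grow to the right and rows downward; lengths in mm; the calibration is good to about 2 mm. A picture is of the moment at which its call begins. camera_params takes no time and is no camera call.
- close_job(): hands the job in, once; it reports no verdict.
The state is a dict: "clock": time; "joints": joint angles; "joint_vel": joint speeds; "joint_efforts": joint torques, N m; "eef_pos": TCP position; "ee_rot": TCP orientation; "force": force on the tool from outside, world axes, zero at the start; "torque": the same for the moment, N m; "gripper_width": finger opening in mm.
Only numpy, scipy, OpenCV 4.12 (cv2) and the standard library are available. Lean on these libraries where they do the work, as an engineer would, in place of code of your own. Each camera call takes 0.05 s, during which the arm holds its last target.

### The job

The copper block in the bench vise sits too high, clear of the two steel parallels beneath it. Take the mallet with the yellow nylon head and, touching the block with nothing but that mallet, tap it down until it sits hard on both parallels and they can no longer slide. Then stand the mallet upright, wholly on the round cork mat, and let go.

Things in the scene. Friction and masses are not known exactly. Their poses are not given: they have to be found in the camera images.
- nylon_mallet: Mallet standing on its head, handle up: yellow nylon head 44 mm diameter, 45 mm tall; above it a round pale wooden handle 26 mm diameter with domed end, 128 mm tall in all, 0.13 to 0.25 kg. Origin at the centre of the head's flat underside (the striking face), z up along the handle. Bystanders: two mallets of the same shape with steel and black rubber heads.
- copper_block (a joint): How far the copper block has been driven down in the vise jaws, in m: 0 = highest, 0.012 = resting on both parallels. It starts between 0 and 0.006. The jaws grip it so that it slides only straight down (or up), stays where it is left, and gives way at a steady push of about 10 N; once on the parallels it is solid.
- block_top (a point): Centre of the block's flat top face, z up, y along jaws and parallels. The block is 36 (x, between the jaws) x 60 (y) x 36 mm. Its top is 99 mm above the bench at joint 0, 87 mm when seated; the dark steel jaws reach 76 mm. The blue vise, fixed to the bench, extends 105 mm from here to -x (screw, cross-bar), 100 mm to +x, 63 mm along y (parallels).
- parallel_near: Loose ground-steel bar lying under the block along the vise's jaw nearer the screw, 8 x 110 x 16 mm (x, y, z), origin at the centre of its underside, on the vise bed 35 mm above the bench, its ends sticking out beyond the jaws. y along its length.
- parallel_far: The other, equal parallel, along the jaw farther from the screw; origin and axes likewise.
- cork_mat: Round cork mat, 110 mm diameter, 6 mm thick, fixed to the bench. Origin at the centre of its underside; its top is 6 mm above that.
Not all that is in view belongs to the job. There is more than one size of the cork_mat; the one meant has the size given above.

How it is judged:
By the outcome, as a careful person would: the job done as asked, in the order asked, and still so for the second after the job is handed in, with the robot touching nothing.
It also fails if it takes over 45 s, if anything falls off the work surface, if the arm or the gripper's body presses on something with over 40 N, if the wrist force passes 120 N, or if a joint passes its speed limit or range.

## Working session

There is one attempt and no reset: what is moved stays moved. The work goes in short steps, Python scripts to look and compute and a tool call to move; the robot and the scene stay as the last step left them, time stands still between calls to the robot, and variables do not carry over. Pictures are saved under pics/ and viewed, and the job is handed in when it is done.

Besides the shell and the picture viewer there is one more tool, called as name([rows], argument=value, ...), one row to a line, values as JSON. carry_out: Moves the arm, as the interface text tells. Its arguments: {"type":"object","properties":{"targets":{"type":"array"}},"required":["targets"]}

```bash
ls; mkdir -p pics
python3 - <<'E'
from rig import telemetry, eyes
import cv2
for n in("side","top"):
    im=eyes.snapshot(n); cv2.imwrite(f"pics/{n}0.png",im[:,:,::-1]); print(eyes.camera_params(n))
print(telemetry.observe())
E
```

```text
pics
{'fx': 426.7697649414027, 'fy': 426.7697649414027, 'cx': 281.1160781850595, 'cy': 209.90057246107787, 'eye': array([366.16539423, 619.18604386, 673.34470901]), 'attitude': array([-0.03912756,  0.90228788, -0.42895704,  0.01847875])}
{'fx': 535.5519652710313, 'fy': 535.5519652710313, 'cx': 274.31002679961034, 'cy': 204.96809068699486, 'eye': array([ 165.10526377,  -63.77662172, 1273.10428034]), 'attitude': array([ 0.71493195, -0.69159563,  0.07209983, -0.07327615])}
{'clock': 0.1, 'joints': array([ 1.0085056 ,  0.59198936,  0.04831584,  1.60969027, -0.03329734,
        0.94267057, -0.03373367]), 'joint_vel': array([-0.00045745, -0.00282594, -0.00057046, -0.00319492, -0.00032724,
        0.00082496,  0.00101358]), 'joint_efforts': array([ 3.58237718e-03, -5.49996865e+01,  1.55304518e+00, -1.98826057e+01,
        9.73125250e-03,  3.80426558e-03,  3.95831165e-06]), 'eef_pos': array([ 327.22776439, -646.12172773,  225.18435642]), 'ee_rot': array([ 9.72649989e-01,  2.32273643e-01, -2.83529235e-04, -9.34254994e-04]), 'force': array([0.70353105, 0.70057155, 0.16360027]), 'torque': array([-0.02273966,  0.02916308, -0.01304021]), 'gripper_width': 84.89117667911}
```

View pics/side0.png

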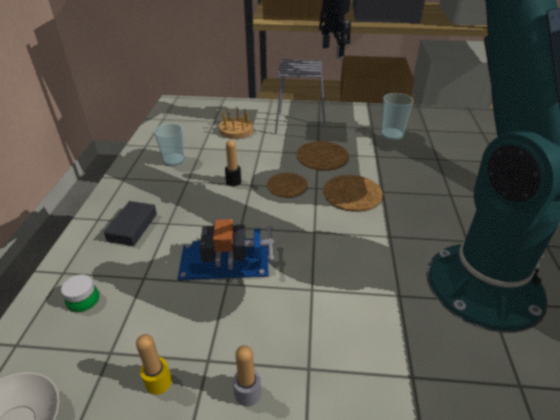

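View pics/top0.png

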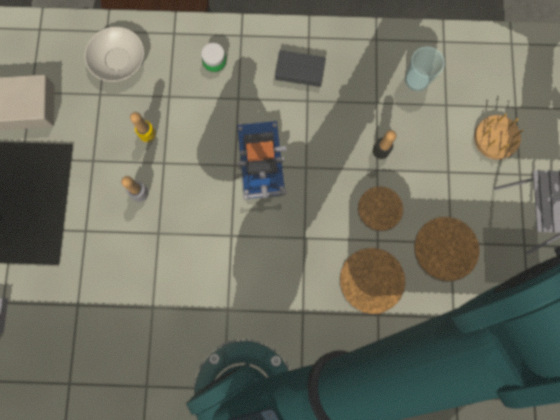

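The side view shows the yellow-headed mallet at (155,375), the steel one at (247,388), the black rubber one at (233,175) and the vise at (225,245). There are three cork mats in the top view, at (380,209), (447,249) and (373,281). By its head colour the yellow mallet is the one to take. Next I'll measure.

```bash
cat > h.py <<'E'
import numpy as np, cv2
from scipy.spatial.transform import Rotation as R
from rig import eyes
def ray(n,u,v):
    c=eyes.camera_params(n); d=R.from_quat(c['attitude']).as_matrix()@np.array([(u-c['cx'])/c['fx'],(v-c['cy'])/c['fy'],1]); return c['eye'],d
def p2w(n,u,v,z):
    e,d=ray(n,u,v); return e+d*(z-e[2])/d[2]
def w2p(n,P):
    c=eyes.camera_params(n); q=R.from_quat(c['attitude']).as_matrix().T@(np.array(P,float)-c['eye']); return np.array([c['fx']*q[0]/q[2]+c['cx'],c['fy']*q[1]/q[2]+c['cy']])
E
python3 - <<'E'
from h import *
for n in("top","side"):
    im=cv2.imread(f"pics/{n}0.png"); hsv=cv2.cvtColor(im,cv2.COLOR_BGR2HSV)
    for nm,lo,hi,z in(("yel",(22,150,80),(33,255,255),22),("brown",(5,80,60),(20,220,220),6),("blue",(108,150,40),(125,255,255),20)):
        m=cv2.inRange(hsv,lo,hi); k,l,s,c=cv2.connectedComponentsWithStats(m)
        for i in range(1,k):
            if s[i,4]>60:
                pts=np.argwhere(l==i)[:,::-1]
                W=np.array([p2w(n,u,v,z)[:2] for u,v in pts]); 
                (cx,cy),(a,b),t=cv2.minAreaRect(W.astype(np.float32))
                print(n,nm,c[i].round(1),s[i,4],"world",W.mean(0).round(1),"rect",round(cx),round(cy),round(a),round(b),round(t,1))
for n,u,v,s in(("side",155,365,5),("side",225,245,5),("top",262,160,5),("top",146,132,5)):
    im=cv2.imread(f"pics/{n}0.png"); r=50
    y0=max(0,min(v-r,320));cv2.imwrite(f"pics/c_{n}_{u}.png",cv2.resize(im[y0:y0+2*r,u-r:u+r],None,fx=5,fy=5,interpolation=cv2.INTER_CUBIC)); print(u-r,y0)
E
cd pics; python3 -c "
import cv2,numpy as np
L=['c_side_155','c_side_225','c_top_262','c_top_146']
a=[cv2.resize(cv2.imread(x+'.png'),(300,300)) for x in L]
cv2.imwrite('m1.png',np.vstack([np.hstack(a[:2]),np.hstack(a[2:])]))"
```

```text
top yel [146.2 133.5] 174 world [595.  262.7] rect 599 264 47 41 36.7
top brown [155.3   4.5] 1013 world [955.8 272.1] rect 954 277 29 276 2.0
top brown [138.5 122.3] 222 world [629.3 288.5] rect 629 288 60 27 40.1Traceback (most recent call last):
  File "<stdin>", line 9, in <module>
  File "h.py", line 7, in p2w
    e,d=ray(n,u,v); return e+d*(z-e[2])/d[2]
        ~~~^^^^^^^
  File "h.py", line 5, in ray
    c=eyes.camera_params(n); d=R.from_quat(c['attitude']).as_matrix()@np.array([(u-c['cx'])/c['fx'],(v-c['cy'])/c['fy'],1]); return c['eye'],d
ValueError: time passes only in moves, steps and waits
[ WARN:0@0.008] global loadsave.cpp:275 findDecoder imread_('c_side_155.png'): can't open/read file: check file path/integrity
Traceback (most recent call last):
cv2.error: OpenCV(4.12.0) /io/opencv/modules/imgproc/src/resize.cpp:4208: error: (-215:Assertion failed) !ssize.empty() in function 'resize'
```

Too many parameter calls; I'll cache the calibration.

```bash
cat > h.py <<'E'
import numpy as np, cv2
from scipy.spatial.transform import Rotation as R
C={'side':dict(f=426.7697649414027,cx=281.1160781850595,cy=209.90057246107787,eye=np.array([366.16539423,619.18604386,673.34470901]),A=R.from_quat([-0.03912756,0.90228788,-0.42895704,0.01847875]).as_matrix()),
'top':dict(f=535.5519652710313,cx=274.31002679961034,cy=204.96809068699486,eye=np.array([165.10526377,-63.77662172,1273.10428034]),A=R.from_quat([0.71493195,-0.69159563,0.07209983,-0.07327615]).as_matrix())}
def p2w(n,u,v,z):
    c=C[n]; u=np.asarray(u,float);v=np.asarray(v,float)
    d=np.stack([(u-c['cx'])/c['f'],(v-c['cy'])/c['f'],np.ones_like(u)],-1)@c['A'].T
    return c['eye']+d*((z-c['eye'][2])/d[...,2])[...,None]
def w2p(n,P):
    c=C[n]; q=(np.asarray(P,float)-c['eye'])@c['A']; return np.stack([c['f']*q[...,0]/q[...,2]+c['cx'],c['f']*q[...,1]/q[...,2]+c['cy']],-1)
E
python3 - <<'E'
from h import *
for n in("top","side"):
    im=cv2.imread(f"pics/{n}0.png"); hsv=cv2.cvtColor(im,cv2.COLOR_BGR2HSV)
    for nm,lo,hi,z in(("yel",(22,150,80),(33,255,255),22),("brown",(5,80,60),(20,220,220),6),("blue",(108,150,40),(125,255,255),20)):
        m=cv2.inRange(hsv,lo,hi); k,l,s,c=cv2.connectedComponentsWithStats(m)
        for i in range(1,k):
            if s[i,4]>60:
                pts=np.argwhere(l==i)[:,::-1]
                W=p2w(n,pts[:,0],pts[:,1],z)[:,:2]
                (cx,cy),(a,b),t=cv2.minAreaRect(W.astype(np.float32))
                print(n,nm,c[i].round(1),s[i,4],"world",W.mean(0).round(1),"rect",round(cx),round(cy),round(a),round(b),round(t,1))
for n,u,v in(("side",155,365),("side",225,245),("top",262,160),("top",146,132)):
    im=cv2.imread(f"pics/{n}0.png"); r=50
    y0=max(0,min(v-r,320));cv2.imwrite(f"pics/c_{n}_{u}.png",cv2.resize(im[y0:y0+2*r,u-r:u+r],None,fx=6,fy=6,interpolation=cv2.INTER_CUBIC)); print(u-r,y0)
E
cd pics; python3 -c "
import cv2,numpy as np
L=['c_side_155','c_top_146']
a=[cv2.resize(cv2.imread(x+'.png'),(400,400)) for x in L]
cv2.imwrite('m1.png',np.hstack(a))"
```

```text
top yel [146.2 133.5] 174 world [595.  262.7] rect 599 264 47 41 36.7
top brown [155.3   4.5] 1013 world [955.8 272.1] rect 954 277 29 276 2.0
top brown [138.5 122.3] 222 world [629.3 288.5] rect 629 288 60 27 40.1
top brown [497.4 136.5] 1655 world [ 622.1 -605.7] rect 624 -606 113 124 76.0
top brown [387.3 140.2] 225 world [ 603.2 -332. ] rect 603 -332 28 56 62.0
top brown [259.8 150.6] 520 world [565.7 -16.9] rect 566 -17 49 69 9.3
top brown [129.9 184.7] 192 world [468.4 295.9] rect 468 295 50 26 47.7
top brown [380.1 208.2] 1563 world [ 430.3 -312.9] rect 430 -313 106 107 1.9
top brown [446.5 248.4] 3237 world [ 338.1 -470.1] rect 339 -471 151 153 1.9
top brown [372.1 280.6] 3386 world [ 256.3 -292.8] rect 258 -293 151 152 46.1
side yel [157.4 378.9] 598 world [598. 273.] rect 601 269 44 63 37.4
side brown [282.8  22.3] 1047 world [  568.2 -1797.2] rect 562 -1935 369 615 2.7
side brown [417.7  25.2] 2000 world [ -149.5 -1808.6] rect -134 -1962 732 668 2.4
side brown [377.6  58.8] 136 world [  107.5 -1281.3] rect 121 -1219 211 286 86.9
side brown [269.4  88.5] 355 world [ 544.5 -924.6] rect 548 -936 76 197 2.9
side brown [301.7  89.2] 667 world [ 422.  -928.9] rect 422 -934 138 197 1.3
side brown [332.3  90.3] 322 world [ 306.3 -928.9] rect 301 -930 85 192 5.0
side brown [235.5 126.3] 662 world [ 622.6 -616.2] rect 626 -633 109 190 8.0
side brown [231.4 155.3] 272 world [ 604.9 -439.6] rect 606 -444 29 168 12.3
side brown [322.  155.1] 1189 world [ 339.3 -463.2] rect 338 -464 151 160 5.0
side brown [286.6 184.6] 790 world [ 431.6 -305.8] rect 432 -306 105 109 5.0
side brown [352.5 192.6] 1692 world [ 257.7 -285.8] rect 257 -289 155 153 5.0
side brown [223.1 234.4] 603 world [563.  -97.3] rect 563 -98 46 111 10.0
side brown [148.6 354.4] 670 world [633.4 221.1] rect 634 220 29 87 33.5
side brown [245.  365.6] 622 world [462.1 227.6] rect 463 227 29 75 12.6
105 315
175 195
212 110
96 82
```

View pics/m1.png

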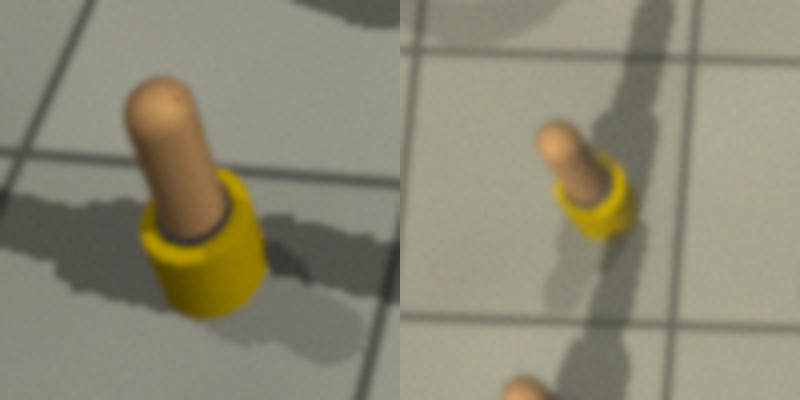

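View pics/c_side_225.png

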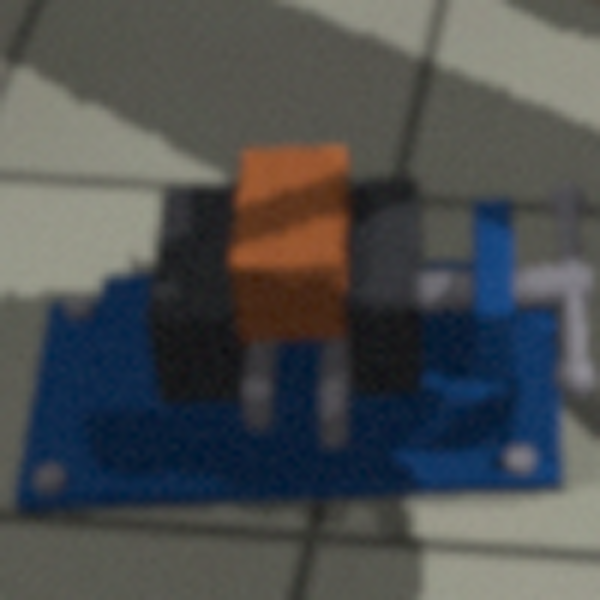

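View pics/c_top_262.png

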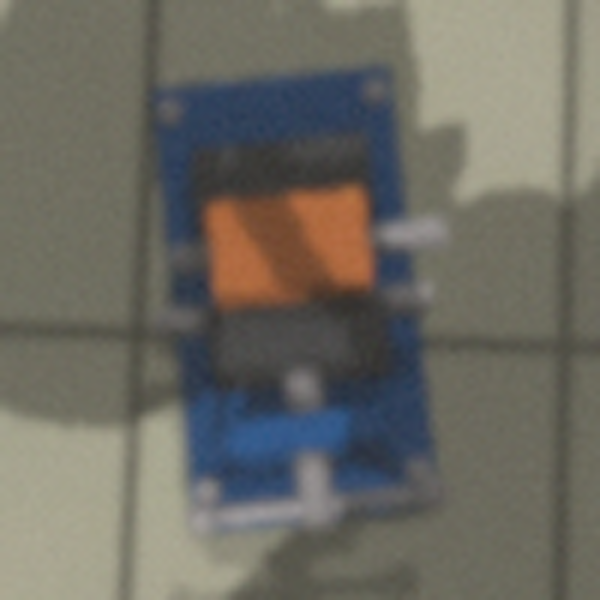

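The crops confirm the yellow head on the bench mallet. They also show the copper block with both parallels under it. The mat about 107 mm across at top (380,208) is the one meant, since the other two measure 151 mm. Next is a model fit for the mallet and block.

```bash
cat > fit.py <<'E'
from h import *
from scipy.optimize import minimize
th=np.linspace(0,2*np.pi,40,endpoint=False)
def circ(r,z): return np.c_[r*np.cos(th),r*np.sin(th),0*th+z]
HEAD=np.vstack([circ(22,0),circ(22,45)]); HAND=np.vstack([circ(13,45)]+[circ(13*np.cos(a),115+13*np.sin(a)) for a in np.linspace(0,1.57,8)])
S=8
def fill(n,P,shape,box):
    u0,v0,u1,v1=box; q=w2p(n,P)-[u0-.5,v0-.5]; hull=cv2.convexHull((q*S).astype(np.float32)).astype(np.int32)
    m=np.zeros(((v1-v0)*S,(u1-u0)*S),np.uint8); cv2.fillPoly(m,[hull],1); return m
def down(m): return cv2.resize(m.astype(np.float32),None,fx=1/S,fy=1/S,interpolation=cv2.INTER_AREA)
E
python3 - <<'E'
from fit import *
B={'side':(120,320,190,410),'top':(120,100,170,155)}
M={}
for n in B:
    im=cv2.imread(f"pics/{n}0.png"); hsv=cv2.cvtColor(im,cv2.COLOR_BGR2HSV); u0,v0,u1,v1=B[n]
    m=cv2.inRange(hsv,(5,95,40),(35,255,255))[v0:v1,u0:u1]
    k,l,s,c=cv2.connectedComponentsWithStats(cv2.morphologyEx(m,cv2.MORPH_CLOSE,np.ones((3,3)))); M[n]=(l==1+np.argmax(s[1:,4])).astype(np.float32)
    print(n,M[n].sum())
def cost(p,ns):
    t=0
    for n in ns:
        o=np.array([p[0],p[1],0]); r=down(fill(n,HEAD+o,0,B[n])|fill(n,HAND+o,0,B[n])); t+=np.abs(r-M[n]).sum()/M[n].sum()
    return t
for ns in(['side'],['top'],['side','top']):
    r=minimize(cost,[597,264],args=(ns,),method='Nelder-Mead',options=dict(initial_simplex=[[590,258],[605,264],[597,272]])); print(ns,r.x.round(1),round(r.fun,3))
# block
B={'side':(200,205,250,260),'top':(235,130,285,175)}
MB={}
for n in B:
    im=cv2.imread(f"pics/{n}0.png"); hsv=cv2.cvtColor(im,cv2.COLOR_BGR2HSV); u0,v0,u1,v1=B[n]
    m=cv2.inRange(hsv,(3,120,50),(20,255,255))[v0:v1,u0:u1]
    k,l,s,c=cv2.connectedComponentsWithStats(cv2.morphologyEx(m,cv2.MORPH_CLOSE,np.ones((3,3)))); MB[n]=(l==1+np.argmax(s[1:,4])).astype(np.float32); print(n,MB[n].sum())
X=np.array([[a,b] for a in(-18,18) for b in(-30,30)],float)
def costb(p,ns,h=None):
    t=0;x,y,w=p[:3]; h=p[3] if h is None else h
    c,s=np.cos(w),np.sin(w); Q=X@np.array([[c,s],[-s,c]])+[x,y]
    T=np.c_[Q,np.full(4,h)]
    # vis: top face + both ends; sides hidden by jaws below 76
    for n in ns:
        j=np.c_[Q,np.full(4,76.)]; e=np.c_[Q[[1,3]],np.full(2,h-36)] ; 
        m=fill(n,np.vstack([T,j]),0,B[n])
        m|=fill(n,np.vstack([T[[1,3]],e]),0,B[n]) if n=='side' else 0
        t+=np.abs(down(m)-MB[n]).sum()/MB[n].sum()
    return t
for ns in(['side'],['top'],['side','top']):
  for hh in (93,95,97,99):
    best=min((minimize(costb,[565,-20,w],args=(ns,hh),method='Nelder-Mead',options=dict(initial_simplex=[[560,-25,w],[572,-22,w],[563,-12,w],[565,-18,w+.15]])) for w in(-.1,0.1)),key=lambda r:r.fun); print(ns,hh,best.x.round(3),round(best.fun,3))
E
```

```text
side 1341.0
top 453.0
['side'] [602.3 267.3] 0.068
['top'] [601.  266.3] 0.105
['side', 'top'] [601.8 267.2] 0.186
side 587.0
top 458.0
['side'] 93 [ 5.41387e+02 -2.12920e+01  1.45000e-01] 0.067
['side'] 95 [ 5.41039e+02 -1.93340e+01  1.45000e-01] 0.068
['side'] 97 [ 5.40504e+02 -1.76550e+01  1.46000e-01] 0.071
['side'] 99 [ 5.39761e+02 -1.53460e+01  1.50000e-01] 0.073
['top'] 93 [ 5.4086e+02 -1.9675e+01  1.6700e-01] 0.067
['top'] 95 [ 5.40442e+02 -1.96520e+01  1.69000e-01] 0.065
['top'] 97 [ 5.40002e+02 -1.97910e+01  1.58000e-01] 0.065
['top'] 99 [ 5.39701e+02 -1.98450e+01  1.58000e-01] 0.069
['side', 'top'] 93 [ 5.40915e+02 -2.00380e+01  1.54000e-01] 0.146
['side', 'top'] 95 [ 5.40622e+02 -1.96610e+01  1.53000e-01] 0.136
['side', 'top'] 97 [ 5.404e+02 -1.940e+01  1.450e-01] 0.154
['side', 'top'] 99 [ 5.40053e+02 -1.85350e+01  1.52000e-01] 0.197
```

carry_out([
  {"rot": [0,0,0],"translation": [22,32,0],"jaw": 60},
  {"rot": [0,0,0],"translation": [22,32,0],"jaw": 60},
  {"rot": [0,0,0],"translation": [22,32,0],"jaw": 60},
  {"rot": [0,0,0],"translation": [22,32,0],"jaw": 60},
  {"rot": [0,0,0],"translation": [22,32,0],"jaw": 60},
])

```text
clock: 0.52
eef_pos: [438.0, -484.9, 225.7]
ee_rot: [0.973, 0.232, -0.0, -0.0]
force: [0.9, -0.7, -0.3]
gripper_width: 59.9
```

carry_out([
  {"rot": [0,0,0],"translation": [22,32,0],"jaw": 60},
  {"rot": [0,0,0],"translation": [22,32,0],"jaw": 60},
  {"rot": [0,0,0],"translation": [22,32,0],"jaw": 60},
  {"rot": [0,0,0],"translation": [22,32,0],"jaw": 60},
  {"rot": [0,0,0],"translation": [22,32,0],"jaw": 60},
])

```text
clock: 0.93
eef_pos: [548.0, -324.9, 225.8]
ee_rot: [0.973, 0.232, -0.0, -0.0]
force: [1.3, -0.0, -0.6]
gripper_width: 59.7
```

carry_out([
  {"rot": [0,0,0],"translation": [4,40,0],"jaw": 60},
  {"rot": [0,0,0],"translation": [4,40,0],"jaw": 60},
  {"rot": [0,0,0],"translation": [4,40,0],"jaw": 60},
  {"rot": [0,0,0],"translation": [4,40,0],"jaw": 60},
  {"rot": [0,0,0],"translation": [4,40,0],"jaw": 60},
])

```text
clock: 1.35
eef_pos: [567.1, -124.8, 225.8]
ee_rot: [0.973, 0.232, -0.0, -0.0]
force: [1.9, 0.5, 0.1]
gripper_width: 60.3
```

carry_out([
  {"rot": [0,0,0],"translation": [4,40,0],"jaw": 60},
  {"rot": [0,0,0],"translation": [4,40,0],"jaw": 60},
  {"rot": [0,0,0],"translation": [4,40,0],"jaw": 60},
  {"rot": [0,0,0],"translation": [4,40,0],"jaw": 60},
  {"rot": [0,0,0],"translation": [4,40,0],"jaw": 60},
])

```text
clock: 1.77
eef_pos: [587.0, 75.1, 225.9]
ee_rot: [0.973, 0.232, -0.0, 0.0]
force: [-0.1, 0.4, -0.4]
gripper_width: 59.7
```

carry_out([
  {"rot": [0,0,0],"translation": [3,40,0],"jaw": 60},
  {"rot": [0,0,0],"translation": [3,40,0],"jaw": 60},
  {"rot": [0,0,0],"translation": [3,40,0],"jaw": 60},
  {"rot": [0,0,0],"translation": [3,40,0],"jaw": 60},
  {"rot": [0,0,0],"translation": [2.5,32,0],"jaw": 60},
])

```text
clock: 2.18
eef_pos: [601.2, 269.3, 225.8]
ee_rot: [0.972, 0.234, -0.0, -0.001]
force: [0.8, -0.5, 0.3]
gripper_width: 60.2
```

Run:
```python
from rig import telemetry, eyes
import cv2,numpy as np
s=eyes.snapshot("side"); t=eyes.snapshot("top"); print(telemetry.observe()['eef_pos'])
a=cv2.resize(s[230:420,80:270],(400,400)); b=cv2.resize(t[60:220,60:220],(400,400))
cv2.imwrite("pics/a1.png",np.hstack([a,b])[:,:,::-1])
```

```text
[600.33067171 274.95952609 225.84105356]
```

View pics/a1.png

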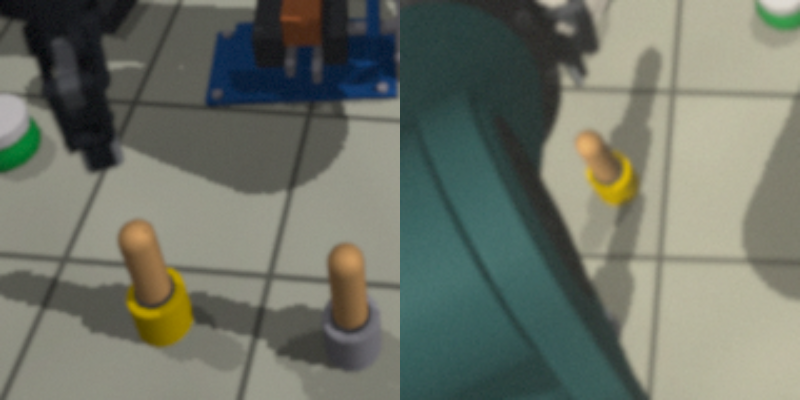

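Run:
```python
from rig import telemetry, eyes
from h import *
o=telemetry.observe(); p=o['eef_pos'];print(p,o['joint_vel'].round(3),o['ee_rot'],o['clock'])
A=R.from_quat(o['ee_rot']).as_matrix()
for n in C: print(n,w2p(n,p),[w2p(n,p+A@[0,s*34,15]).round(0) for s in(-1,1)])
```

```text
[600.33067171 274.95952609 225.84105356] [ 0.052 -0.022  0.076  0.059  0.039  0.025  0.032] [ 9.71341964e-01  2.37667550e-01  4.74229523e-04 -2.94941265e-03] 2.2833
side [127.07578635 298.96742361] [array([133., 326.]), array([126., 288.])]
top [117.83658845  98.08873375] [array([105., 107.]), array([135.,  94.])]
```

carry_out([
  {"rot": [0,0,0],"translation": [0,0,-10],"jaw": 60},
  {"rot": [0,0,0],"translation": [0,0,-10],"jaw": 60},
  {"rot": [0,0,0],"translation": [0,0,0],"jaw": 60},
  {"rot": [0,0,0],"translation": [0,0,0],"jaw": 60},
  {"rot": [0,0,0],"translation": [0,0,0],"jaw": 60},
])

```text
clock: 2.7
eef_pos: [602.2, 263.3, 205.8]
ee_rot: [0.973, 0.231, -0.0, 0.0]
force: [0.2, 0.5, 0.0]
gripper_width: 59.9
```

Run:
```python
from rig import telemetry, eyes
from h import *
s=eyes.snapshot("side"); t=eyes.snapshot("top")
o=telemetry.observe(); p=o['eef_pos'];print(p,o['joint_vel'].round(3),o['ee_rot'],o['clock'])
A=R.from_quat(o['ee_rot']).as_matrix()
for n,im in(("side",s),("top",t)):
    print(n,w2p(n,p),[w2p(n,p+A@[0,k*30,20]).round(0) for k in(-1,1)])
cv2.imwrite("pics/s2.png",cv2.resize(s[200:420,60:340],(763,600))[:,:,::-1]);cv2.imwrite("pics/t2.png",cv2.resize(t[30:250,30:310],(763,600))[:,:,::-1])
```

```text
[602.53245076 264.23085863 206.49716808] [-0.006 -0.003 -0.003 -0.005  0.     0.001  0.   ] [9.72836243e-01 2.31494238e-01 2.38398125e-04 7.94988657e-05] 2.8
side [131.58788244 301.75829622] [array([138., 328.]), array([132., 295.])]
top [125.57857378 100.92419531] [array([115., 110.]), array([141.,  99.])]
```

View pics/s2.png

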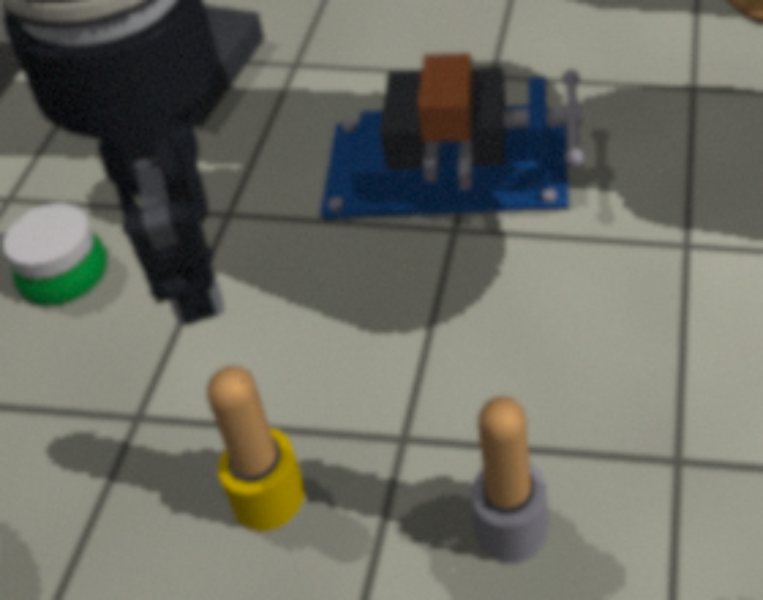

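View pics/t2.png

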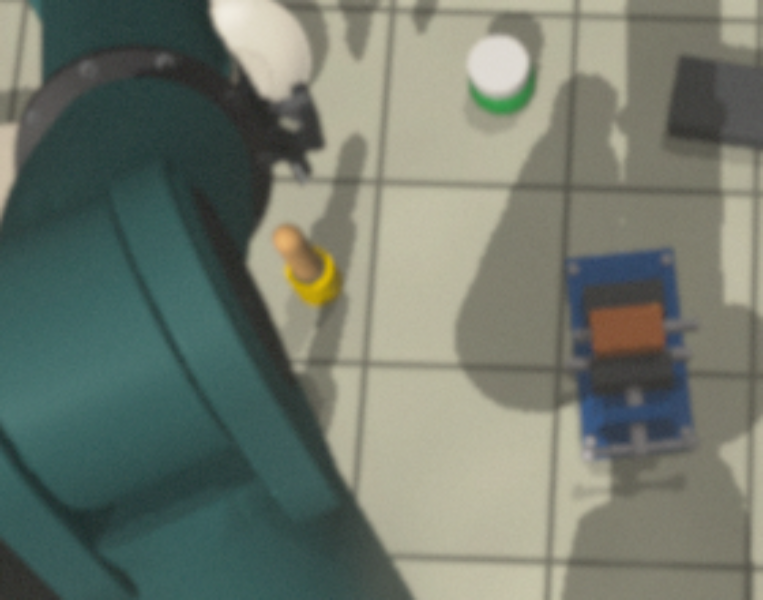

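Run:
```python
from rig import telemetry, eyes
from h import *
s=eyes.snapshot("side"); t=eyes.snapshot("top")
o=telemetry.observe(); p=o['eef_pos'];A=R.from_quat(o['ee_rot']).as_matrix();print(p,o['clock'])
out=[]
for n,im,(u0,v0) in(("side",s,(90,240)),("top",t,(80,50))):
    z=5; c=cv2.resize(im[v0:v0+80,u0:u0+80],None,fx=z,fy=z,interpolation=cv2.INTER_CUBIC)[:,:,::-1].copy()
    for k,col in((-1,(0,0,255)),(1,(255,0,0))):
        for zz in (25,16,6):
            a=[w2p(n,p+A@np.array([dx,k*30,zz])) for dx in(-11,11)]
            q=[tuple(int(x) for x in (b-[u0,v0]+.5)*z) for b in a]; cv2.line(c,q[0],q[1],col,1)
    q=tuple(int(x) for x in (w2p(n,p)-[u0,v0])*z); cv2.circle(c,q,4,(0,255,0),1)
    out.append(c)
cv2.imwrite("pics/o3.png",np.hstack(out))
```

```text
[602.47127759 264.83812871 206.70387045] 2.9
```

View pics/o3.png

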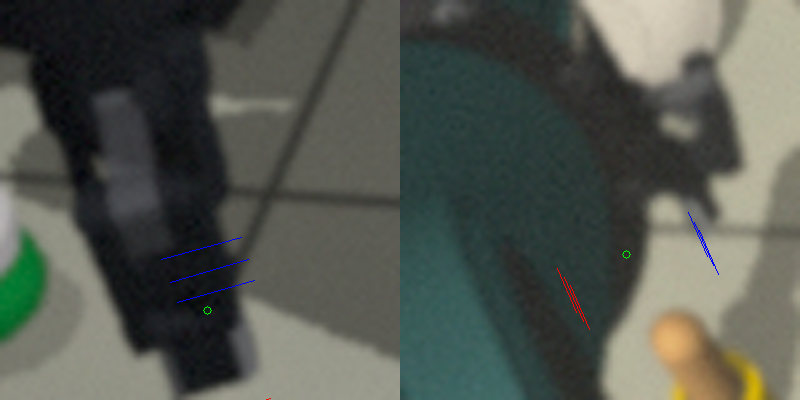

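Run:
```python
from h import *
p=np.array([602.4,264.5,206.5]);A=R.from_quat([.9728,.2315,0,0]).as_matrix()
def f(d):
    d=d+p
    return np.r_[w2p("side",d+A@[0,-34,25])-[133,317.5], w2p("top",d+A@[0,34,25])-[220.6-80,50+42.0]]
from scipy.optimize import least_squares
r=least_squares(f,[0,0,0]);print(r.x,r.fun,f(np.zeros(3)));print(r.jac)
```

```text
[ 2.20331183 -1.70875219 30.48061537] [-0.38420635 -0.13977116  0.0136587   0.66511272] [ 5.71158803 14.947262    2.54942996  7.34334054]
[[-0.74400741 -0.27169874 -0.16780894]
 [-0.05475558  0.62969493 -0.47147693]
 [ 0.03971537 -0.47175718 -0.11466864]
 [-0.44210161 -0.01493227 -0.19366022]]
```

carry_out([
  {"rot": [0,0,0],"translation": [0,2,-25],"jaw": 60},
  {"rot": [0,0,0],"translation": [0,0,-25],"jaw": 60},
  {"rot": [0,0,0],"translation": [0,0,-20],"jaw": 60},
  {"rot": [0,0,0],"translation": [0,0,-14],"jaw": 60},
  {"rot": [0,0,0],"translation": [0,0,-10],"jaw": 60},
])

```text
clock: 3.32
eef_pos: [601.4, 266.9, 110.8]
ee_rot: [0.973, 0.232, -0.001, 0.0]
force: [-0.6, -0.7, 0.2]
gripper_width: 60.1
```

Run:
```python
from rig import telemetry, eyes
from h import *
s=eyes.snapshot("side"); t=eyes.snapshot("top")
o=telemetry.observe(); print(o['eef_pos'],o['force'])
cv2.imwrite("pics/o4.png",np.hstack([cv2.resize(s[320:420,100:200],(400,400)),cv2.resize(t[70:170,90:190],(400,400))])[:,:,::-1])
```

```text
[601.05723102 266.6641103  110.67444794] [ 0.00547296 -0.4006058   1.18979096]
```

View pics/o4.png

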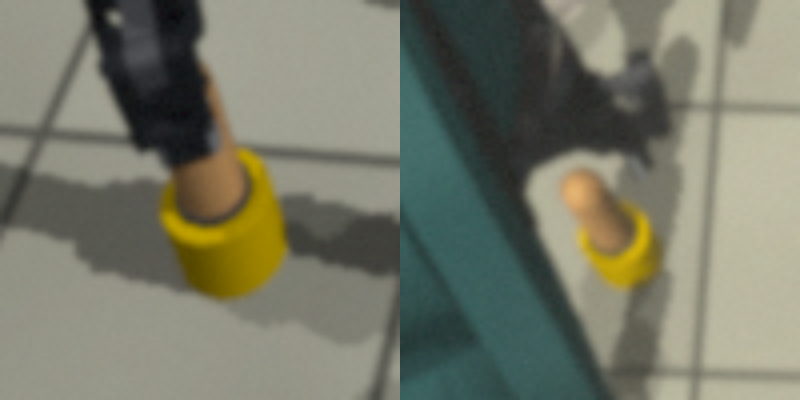

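Run:
```python
from rig import telemetry, eyes
from h import *
s=eyes.snapshot("side"); t=eyes.snapshot("top")
o=telemetry.observe(); p=o['eef_pos'];A=R.from_quat(o['ee_rot']).as_matrix()
cv2.imwrite("pics/s5.png",s[:,:,::-1]);cv2.imwrite("pics/t5.png",t[:,:,::-1])
out=[]
for n,im,(u0,v0) in(("side",s,(100,320)),("top",t,(110,75))):
    z=5; c=cv2.resize(im[v0:v0+80,u0:u0+80],None,fx=z,fy=z,interpolation=cv2.INTER_CUBIC)[:,:,::-1].copy()
    for k,col in((-1,(0,0,255)),(1,(255,0,0))):
        B=[]
        for dx in(-11,11):
            for yy in(30,40):
                for zz in (16,-10):
                    B.append(w2p(n,p+A@np.array([dx,k*yy,zz])))
        h=cv2.convexHull(((np.array(B)-[u0,v0]+.5)*z).astype(np.int32)); cv2.polylines(c,[h],True,col,1)
    B=w2p(n,np.array([[601.7,267,q] for q in(0,45,128)])); cv2.polylines(c,[((B-[u0,v0]+.5)*z).astype(np.int32)],False,(0,255,0),1)
    out.append(c)
cv2.imwrite("pics/o5.png",np.hstack(out))
```

```text
(no output)
```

View pics/o5.png

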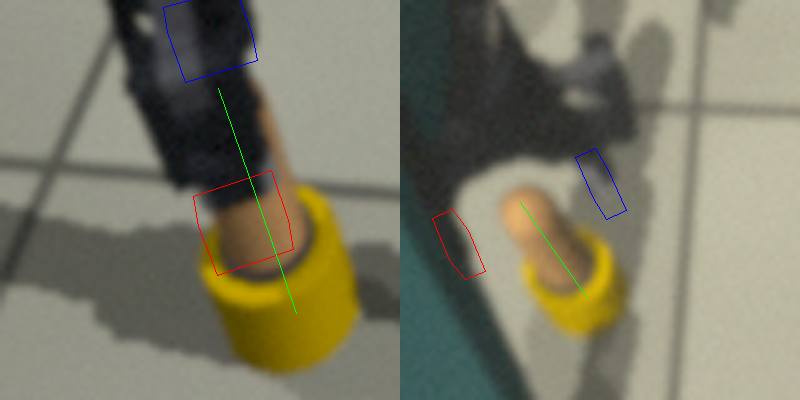

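carry_out([
  {"rot": [0,0,0],"translation": [0.5,0.5,-10],"jaw": 60},
  {"rot": [0,0,0],"translation": [0,0,-10],"jaw": 60},
  {"rot": [0,0,0],"translation": [0,0,0],"jaw": 50},
  {"rot": [0,0,0],"translation": [0,0,0],"jaw": 40},
  {"rot": [0,0,0],"translation": [0,0,0],"jaw": 34},
])

```text
clock: 3.93
eef_pos: [602.6, 267.7, 92.1]
ee_rot: [0.973, 0.232, -0.0, 0.0]
force: [0.0, -0.2, -0.2]
gripper_width: 34.2
```

Run:
```python
from rig import telemetry, eyes
from h import *
s=eyes.snapshot("side"); t=eyes.snapshot("top")
o=telemetry.observe(); print(o['eef_pos'],o['force'])
cv2.imwrite("pics/o6.png",np.hstack([cv2.resize(s[320:420,100:200],(400,400)),cv2.resize(t[70:170,90:190],(400,400))])[:,:,::-1])
```

```text
[602.83540291 267.81843587  92.50442816] [ 0.30253344 -0.89875911  0.02870171]
```

View pics/o6.png

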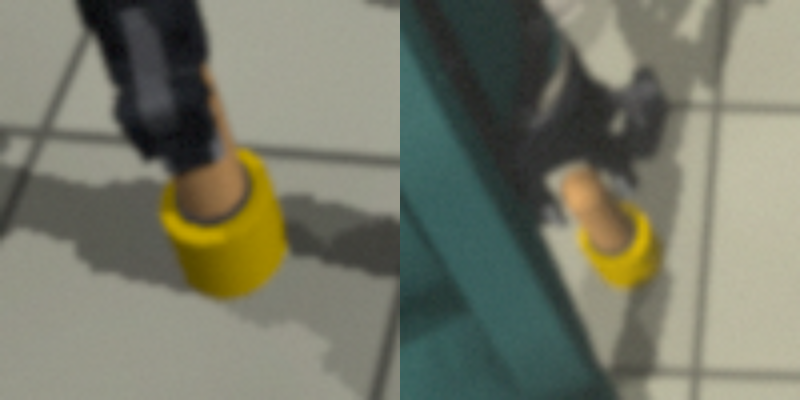

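carry_out([
  {"rot": [0,0,0],"translation": [0,0,0],"jaw": 28},
  {"rot": [0,0,0],"translation": [0,0,0],"jaw": 20},
  {"rot": [0,0,0],"translation": [0,0,0],"jaw": 10},
  {"rot": [0,0,0],"translation": [0,0,0],"jaw": 10},
  {"rot": [0,0,0],"translation": [0,0,0],"jaw": 10},
])

```text
clock: 4.45
eef_pos: [603.1, 268.1, 92.9]
ee_rot: [0.973, 0.232, 0.001, -0.0]
force: [-0.5, -0.3, 4.2]
gripper_width: 23.6
```

Run:
```python
from rig import telemetry, eyes
from h import *
s=eyes.snapshot("side"); t=eyes.snapshot("top")
o=telemetry.observe(); print(o['eef_pos'],o['force'],o['torque'],o['gripper_width'])
cv2.imwrite("pics/s7.png",s[:,:,::-1]);cv2.imwrite("pics/t7.png",t[:,:,::-1])
cv2.imwrite("pics/o7.png",np.hstack([cv2.resize(s[320:420,100:200],(400,400)),cv2.resize(t[70:170,90:190],(400,400))])[:,:,::-1])
```

```text
[603.10994805 268.1873963   92.8331325 ] [0.56548419 0.21235606 5.37953833] [ 0.04246534  0.05765822 -0.04313268] 23.70788461511505
```

View pics/o7.png

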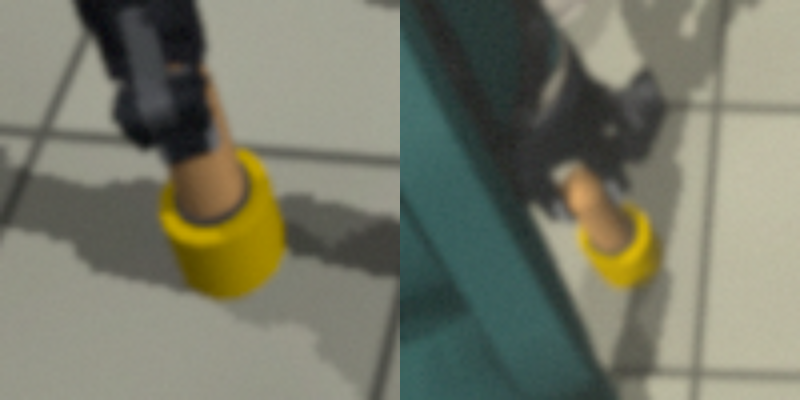

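Run:
```python
from h import *
p=np.array([603.1,268.1,92.9]);A=R.from_quat([.973,.232,0,0]).as_matrix()
out=[]
for n,f,(u0,v0) in(("side","pics/s7.png",(110,300)),("top","pics/t7.png",(105,70))):
    im=cv2.imread(f); z=5; c=cv2.resize(im[v0:v0+80,u0:u0+80],None,fx=z,fy=z,interpolation=cv2.INTER_CUBIC)
    c=np.clip(c.astype(float)*1.6,0,255).astype(np.uint8)
    def poly(P,col,cl=True): cv2.polylines(c,[((w2p(n,np.array(P))-[u0,v0]+.5)*z).astype(np.int32)],cl,col,1)
    for k,col in((-1,(0,0,255)),(1,(255,0,0))):
        poly([p+A@np.array([a,k*13,b]) for a,b in((-11,25),(11,25),(11,-5),(-11,-5))],col)
    poly([[601.7,267,q] for q in(0,45,128)],(0,255,0),False)
    poly([p+A@np.array([a,b,-48]) for a,b in((-38,-42),(38,-42),(38,42),(-38,42))],(255,255,0))
    out.append(c)
cv2.imwrite("pics/o8.png",np.hstack(out))
```

```text
(no output)
```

View pics/o8.png

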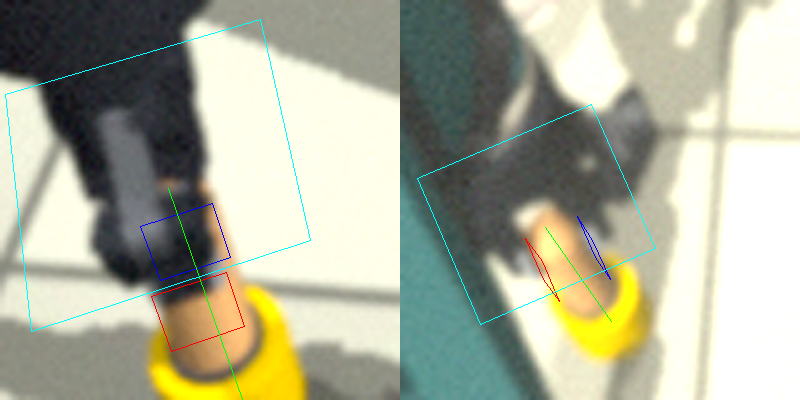

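carry_out([
  {"rot": [0,0,0],"translation": [0,0,0],"jaw": 45},
  {"rot": [0,0,0],"translation": [0,0,0],"jaw": 45},
  {"rot": [0,0,0],"translation": [-0.5,0,-6],"jaw": 45},
  {"rot": [0,0,0],"translation": [0,0,-6],"jaw": 45},
  {"rot": [0,0,0],"translation": [0,0,-6],"jaw": 45},
])

```text
clock: 4.97
eef_pos: [601.5, 267.3, 73.1]
ee_rot: [0.973, 0.232, -0.001, 0.0]
force: [0.0, -1.2, 0.0]
gripper_width: 44.9
```

```bash
cat > ov.py <<'E'
from rig import telemetry, eyes
from h import *
import sys
k=sys.argv[1]; m=np.array([float(x) for x in sys.argv[2:4]])
s=eyes.snapshot("side"); t=eyes.snapshot("top")
o=telemetry.observe(); p=o['eef_pos'];A=R.from_quat(o['ee_rot']).as_matrix(); print(p.round(1),o['force'].round(1),o['gripper_width'],o['clock'])
cv2.imwrite(f"pics/s{k}.png",s[:,:,::-1]);cv2.imwrite(f"pics/t{k}.png",t[:,:,::-1])
out=[]
for n,im in(("side",s),("top",t)):
    u0,v0=(w2p(n,p)-40).astype(int); u0=min(max(u0,0),480);v0=min(max(v0,0),340)
    z=5; c=cv2.resize(im[v0:v0+80,u0:u0+80],None,fx=z,fy=z,interpolation=cv2.INTER_CUBIC)[:,:,::-1]
    c=np.clip(c.astype(float)*1.5,0,255).astype(np.uint8)
    B=w2p(n,np.array([[*m,q] for q in(0,45,128)])); cv2.polylines(c,[((B-[u0,v0]+.5)*z).astype(np.int32)],False,(0,255,0),1)
    out.append(c); print(n,u0,v0)
cv2.imwrite(f"pics/o{k}.png",np.hstack(out))
E
python3 ov.py 9 601.7 267
```

```text
[600.7 267.   72.3] [-0.5  0.3 -0. ] 44.830399208986606 5.0667
side 111 318
top 99 84
```

View pics/o9.png

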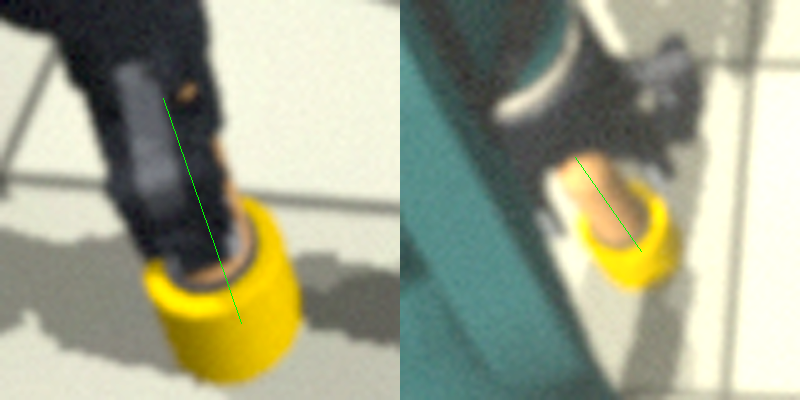

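carry_out([
  {"rot": [0,0,0],"translation": [0.5,0,4],"jaw": 36},
  {"rot": [0,0,0],"translation": [0,0,0],"jaw": 28},
  {"rot": [0,0,0],"translation": [0,0,0],"jaw": 15},
  {"rot": [0,0,0],"translation": [0,0,0],"jaw": 10},
  {"rot": [0,0,0],"translation": [0,0,0],"jaw": 10},
])

```text
clock: 5.48
eef_pos: [603.3, 268.2, 78.9]
ee_rot: [0.973, 0.232, 0.001, -0.0]
force: [0.2, 0.7, 2.3]
gripper_width: 24.4
```

```bash
python3 ov.py 10 601.7 267
```

```text
[603.2 268.2  78.9] [1.4 0.2 3.8] 24.35948857907739 5.5833
side 108 316
top 98 81
```

View pics/o10.png

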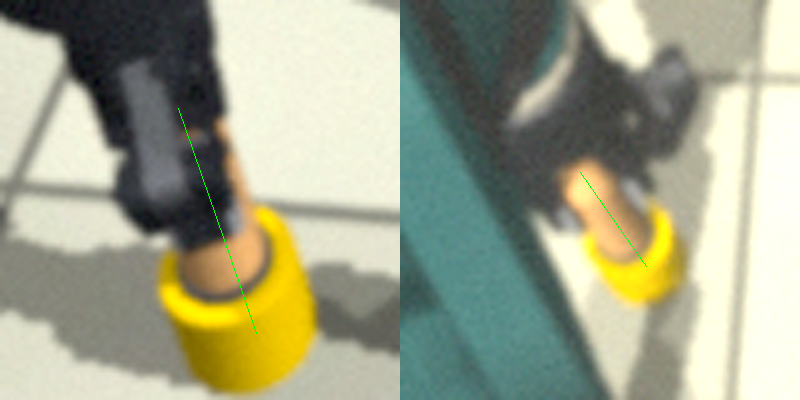

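carry_out([
  {"rot": [0,0,0],"translation": [0,0,5],"jaw": 10},
  {"rot": [0,0,0],"translation": [0,0,5],"jaw": 10},
  {"rot": [0,0,0],"translation": [0,0,10],"jaw": 10},
  {"rot": [0,0,0],"translation": [0,0,10],"jaw": 10},
  {"rot": [0,0,0],"translation": [0,0,10],"jaw": 10},
])

```text
clock: 6.0
eef_pos: [602.5, 267.6, 119.2]
ee_rot: [0.973, 0.232, -0.0, 0.0]
force: [0.9, -0.0, -1.4]
gripper_width: 24.4
```

```bash
python3 ov.py 11 601.7 267
```

```text
[604.2 268.4 120.8] [ 0.4 -0.2 -2.1] 24.04572446955379 6.1
side 102 300
top 93 75
```

View pics/o11.png

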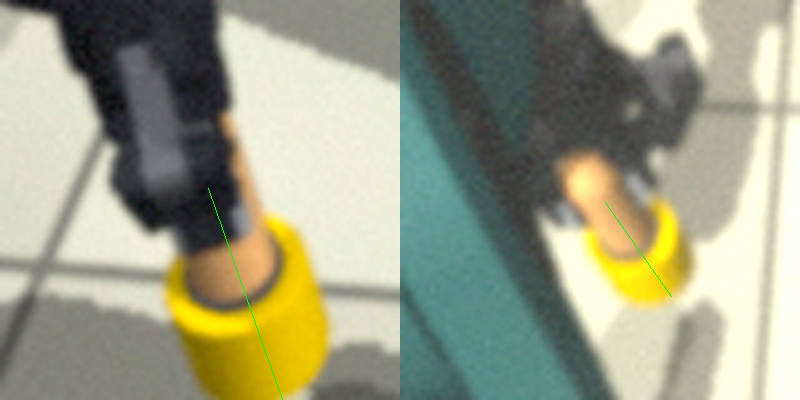

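carry_out([
  {"rot": [0,0,0],"translation": [0,0,25],"jaw": 10},
  {"rot": [0,0,0],"translation": [0,0,25],"jaw": 10},
  {"rot": [0,0,0],"translation": [0,0,20],"jaw": 10},
  {"rot": [0,0,0],"translation": [-5,-25,0],"jaw": 10},
  {"rot": [0,0,0],"translation": [-6,-30,0],"jaw": 10},
])

```text
clock: 6.52
eef_pos: [592.7, 216.7, 190.4]
ee_rot: [0.972, 0.235, 0.003, -0.002]
force: [0.5, -0.3, -1.9]
gripper_width: 24.9
```

carry_out([
  {"rot": [0,0,0],"translation": [-7,-35,0],"jaw": 10},
  {"rot": [0,0,0],"translation": [-7,-35,0],"jaw": 10},
  {"rot": [0,0,0],"translation": [-7,-35,0],"jaw": 10},
  {"rot": [0,0,0],"translation": [-7,-35,0],"jaw": 10},
  {"rot": [0,0,0],"translation": [-7,-30,0],"jaw": 10},
])

```text
clock: 6.93
eef_pos: [555.7, 39.9, 188.3]
ee_rot: [0.973, 0.232, -0.0, 0.0]
force: [-0.3, -0.4, -1.2]
gripper_width: 24.6
```

carry_out([
  {"rot": [0,0,0],"translation": [-7,-28,0],"jaw": 10},
  {"rot": [0,0,0],"translation": [-6,-20,0],"jaw": 10},
  {"rot": [0,0,0],"translation": [-1,-12,0],"jaw": 10},
  {"rot": [0,0,0],"translation": [0,0,0],"jaw": 10},
  {"rot": [0,0,0],"translation": [0,0,0],"jaw": 10},
])

```text
clock: 7.35
eef_pos: [543.1, -16.8, 188.4]
ee_rot: [0.973, 0.232, 0.001, -0.0]
force: [0.6, 0.5, -2.2]
gripper_width: 24.1
```

```bash
python3 ov.py 12 540.5 -19.5
```

```text
[543.4 -15.  188.3] [ 0.   0.8 -1.3] 24.691206373217224 7.45
side 176 152
top 216 94
```

View pics/s12.png

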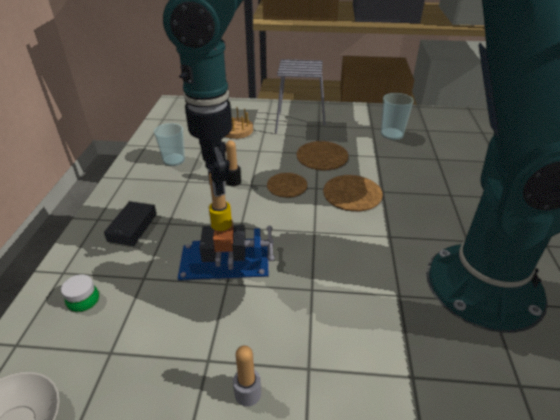

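View pics/t12.png

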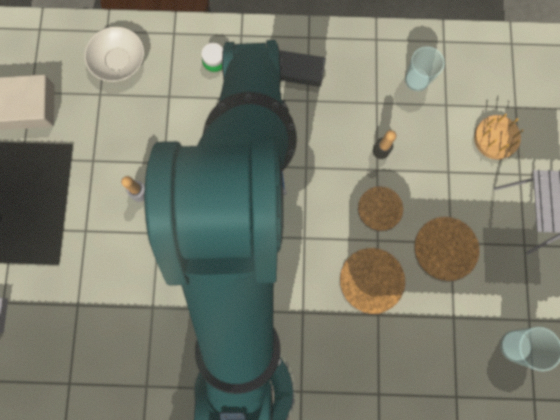

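```bash
cat > fm.py <<'E'
from fit import *
import sys
def fitm(im,zb,x0,n='side'):
    u,v=w2p(n,[*x0,zb+22]); B=(int(u)-30,int(v)-30,int(u)+30,int(v)+30)
    hsv=cv2.cvtColor(im,cv2.COLOR_BGR2HSV)[B[1]:B[3],B[0]:B[2]]
    m=cv2.inRange(hsv,(21,130,40),(35,255,255))
    M=(m>0).astype(np.float32)
    def cost(p):
        T=R.from_rotvec([p[2],p[3],0]).as_matrix() if len(p)>2 else np.eye(3)
        o=np.array([p[0],p[1],zb]); r=fill(n,HEAD@T.T+o,0,B)
        hd=fill(n,HAND@T.T+o,0,B); r=down(r&(1-hd))
        return np.abs(r-M).sum()/M.sum()
    x0=np.array(x0,float)
    r=minimize(cost,x0,method='Nelder-Mead',options=dict(initial_simplex=[x0+[-8,-6],x0+[8,-6],x0+[0,10]]))
    b=np.r_[r.x,0,0]
    r2=minimize(cost,b,method='Nelder-Mead',options=dict(initial_simplex=[b,b+[5,0,0,.05],b+[0,5,.05,0],b+[-5,0,.08,0],b+[0,-5,0,.08]],maxiter=600))
    return M.sum(),r.x.round(1),round(r.fun,3),r2.x.round(3),round(r2.fun,3)
if __name__=="__main__":
    print(fitm(cv2.imread(sys.argv[1]),float(sys.argv[2]),[float(sys.argv[3]),float(sys.argv[4])]))
E
python3 fm.py pics/side0.png 0 600 266; python3 fm.py pics/s12.png 109.8 542 -17
python3 fm.py pics/s12.png 105 542 -17;python3 fm.py pics/s12.png 114 542 -17
```

```text
(np.float32(639.0), array([602.6, 266.9]), np.float64(0.104), array([ 6.03348e+02,  2.65207e+02, -5.70000e-02, -2.70000e-02]), np.float64(0.071))
(np.float32(472.0), array([542.9, -17.4]), np.float64(0.11), array([ 5.42857e+02, -1.73960e+01,  3.00000e-03,  3.00000e-03]), np.float64(0.108))
(np.float32(472.0), array([544.2, -22.8]), np.float64(0.099), array([ 5.44174e+02, -2.21810e+01,  1.80000e-02,  5.00000e-03]), np.float64(0.098))
(np.float32(472.0), array([541.6, -12.4]), np.float64(0.12), array([ 5.41696e+02, -1.28970e+01, -1.20000e-02, -3.00000e-03]), np.float64(0.119))
```

View pics/o12.png

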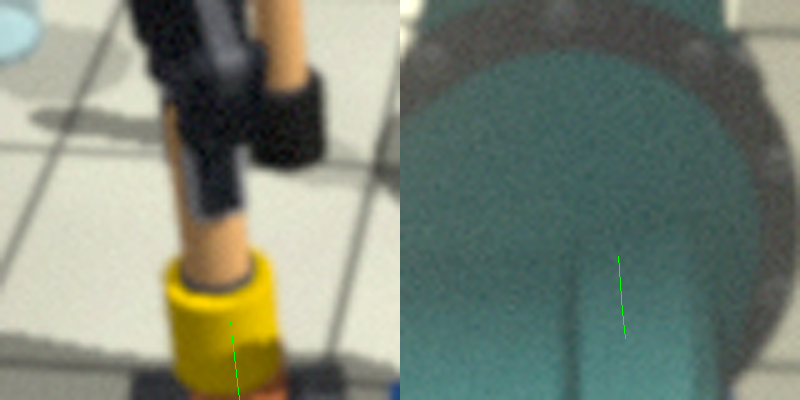

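carry_out([
  {"rot": [0,0,0],"translation": [-2,-2,-2],"jaw": 10},
  {"rot": [0,0,0],"translation": [0,0,-3],"jaw": 10},
  {"rot": [0,0,0],"translation": [0,0,-3],"jaw": 10},
  {"rot": [0,0,0],"translation": [0,0,-2],"jaw": 10},
  {"rot": [0,0,0],"translation": [0,0,-2],"jaw": 10},
])

```text
clock: 7.87
eef_pos: [540.5, -18.9, 175.7]
ee_rot: [0.973, 0.233, -0.0, -0.0]
force: [0.4, -0.2, -0.8]
gripper_width: 24.6
```

carry_out([
  {"rot": [0,0,0],"translation": [0,0,-1],"jaw": 10},
  {"rot": [0,0,0],"translation": [0,0,-1],"jaw": 10},
  {"rot": [0,0,0],"translation": [0,0,-1],"jaw": 10},
  {"rot": [0,0,0],"translation": [0,0,-1],"jaw": 10},
  {"rot": [0,0,0],"translation": [0,0,0],"jaw": 10},
])

```text
clock: 8.28
eef_pos: [540.8, -19.1, 173.1]
ee_rot: [0.973, 0.232, 0.0, -0.0]
force: [-1.7, 0.6, 5.8]
gripper_width: 24.7
```

Contact came at about TCP z 173.5, close to the expected 173.6. I'll press on gradually.

carry_out([
  {"rot": [0,0,0],"translation": [0,0,-1],"jaw": 10},
  {"rot": [0,0,0],"translation": [0,0,-1],"jaw": 10},
  {"rot": [0,0,0],"translation": [0,0,-1],"jaw": 10},
  {"rot": [0,0,0],"translation": [0,0,-1],"jaw": 10},
  {"rot": [0,0,0],"translation": [0,0,0],"jaw": 10},
])

```text
clock: 8.7
eef_pos: [540.8, -19.1, 169.4]
ee_rot: [0.973, 0.232, 0.0, -0.0]
force: [-2.4, 0.6, 6.9]
gripper_width: 24.5
```

carry_out([
  {"rot": [0,0,0],"translation": [0,0,-1],"jaw": 10},
  {"rot": [0,0,0],"translation": [0,0,-1],"jaw": 10},
  {"rot": [0,0,0],"translation": [0,0,0],"jaw": 10},
  {"rot": [0,0,0],"translation": [0,0,0],"jaw": 10},
  {"rot": [0,0,0],"translation": [0,0,0],"jaw": 10},
])

```text
clock: 9.12
eef_pos: [540.8, -19.1, 167.4]
ee_rot: [0.973, 0.232, 0.0, -0.0]
force: [-1.9, 0.2, 6.8]
gripper_width: 24.2
```

carry_out([
  {"rot": [0,0,0],"translation": [0,0,-1],"jaw": 10},
  {"rot": [0,0,0],"translation": [0,0,-1],"jaw": 10},
  {"rot": [0,0,0],"translation": [0,0,0],"jaw": 10},
  {"rot": [0,0,0],"translation": [0,0,0],"jaw": 10},
  {"rot": [0,0,0],"translation": [0,0,0],"jaw": 10},
])

```text
clock: 9.53
eef_pos: [540.9, -19.1, 165.9]
ee_rot: [0.973, 0.232, 0.0, -0.0]
force: [-3.5, 0.4, 10.3]
gripper_width: 24.4
```

carry_out([
  {"rot": [0,0,0],"translation": [0,0,-1],"jaw": 10},
  {"rot": [0,0,0],"translation": [0,0,0],"jaw": 10},
  {"rot": [0,0,0],"translation": [0,0,-1],"jaw": 10},
  {"rot": [0,0,0],"translation": [0,0,0],"jaw": 10},
  {"rot": [0,0,0],"translation": [0,0,0],"jaw": 10},
])

```text
clock: 9.95
eef_pos: [541.3, -19.0, 165.8]
ee_rot: [0.973, 0.232, 0.001, 0.0]
force: [-6.8, -0.3, 23.3]
gripper_width: 24.1
```

carry_out([
  {"rot": [0,0,0],"translation": [0,0,-1],"jaw": 10},
  {"rot": [0,0,0],"translation": [0,0,0],"jaw": 10},
  {"rot": [0,0,0],"translation": [0,0,0],"jaw": 10},
  {"rot": [0,0,0],"translation": [0,0,0],"jaw": 10},
  {"rot": [0,0,0],"translation": [0,0,0],"jaw": 10},
])

```text
clock: 10.37
eef_pos: [541.5, -19.0, 165.7]
ee_rot: [0.973, 0.232, 0.001, 0.0]
force: [-7.7, 0.2, 30.1]
gripper_width: 24.7
```

carry_out([
  {"rot": [0,0,0],"translation": [0,0,2],"jaw": 10},
  {"rot": [0,0,0],"translation": [0,0,3],"jaw": 10},
  {"rot": [0,0,0],"translation": [0,0,20],"jaw": 10},
  {"rot": [0,0,0],"translation": [0,0,25],"jaw": 10},
  {"rot": [0,0,0],"translation": [0,0,25],"jaw": 10},
])

```text
clock: 10.78
eef_pos: [539.9, -19.4, 236.3]
ee_rot: [0.973, 0.232, -0.001, -0.0]
force: [0.1, -0.1, -1.5]
gripper_width: 24.8
```

```bash
python3 ov.py 13 540.5 -19.5
python3 - <<'E'
import cv2
im=cv2.imread("pics/s13.png"); cv2.imwrite("pics/c13.png",cv2.resize(im[150:290,160:290],(650,600*1),interpolation=cv2.INTER_CUBIC))
E
```

```text
[543.8 -19.3 239.9] [ 1.6  0.9 -2.1] 24.49038390815254 10.8833
side 174 128
top 217 85
```

View pics/c13.png

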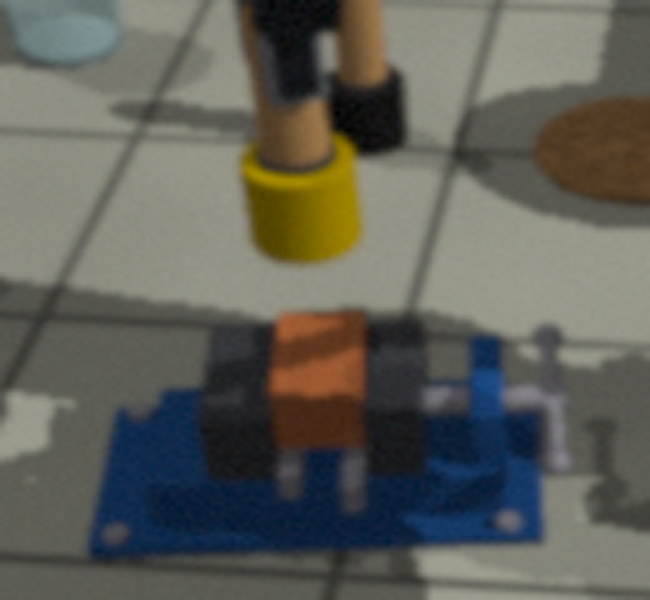

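The block top now sits low, with its underside against the parallels at (290,450) and (350,450) in the crop. The mallet hangs upright and clear. Next stop is the cork mat.

carry_out([
  {"rot": [0,0,0],"translation": [-8,-20,0],"jaw": 10},
  {"rot": [0,0,0],"translation": [-13,-35,0],"jaw": 10},
  {"rot": [0,0,0],"translation": [-13,-35,0],"jaw": 10},
  {"rot": [0,0,0],"translation": [-13,-35,0],"jaw": 10},
  {"rot": [0,0,0],"translation": [-13,-35,0],"jaw": 10},
])

```text
clock: 11.3
eef_pos: [479.3, -180.5, 235.2]
ee_rot: [0.973, 0.233, -0.001, -0.0]
force: [0.3, -0.8, -0.3]
gripper_width: 24.6
```

carry_out([
  {"rot": [0,0,0],"translation": [-13,-35,0],"jaw": 10},
  {"rot": [0,0,0],"translation": [-13,-35,0],"jaw": 10},
  {"rot": [0,0,0],"translation": [-12,-30,0],"jaw": 10},
  {"rot": [0,0,0],"translation": [-8,-20,0],"jaw": 10},
  {"rot": [0,0,0],"translation": [-4,-10,0],"jaw": 10},
])

```text
clock: 11.72
eef_pos: [427.9, -312.9, 235.2]
ee_rot: [0.973, 0.229, -0.001, 0.0]
force: [0.6, -0.2, -1.2]
gripper_width: 24.5
```

carry_out([
  {"rot": [0,0,0],"translation": [0,0,-20],"jaw": 10},
  {"rot": [0,0,0],"translation": [0,0,-30],"jaw": 10},
  {"rot": [0,0,0],"translation": [0,0,-30],"jaw": 10},
  {"rot": [0,0,0],"translation": [0,0,-20],"jaw": 10},
  {"rot": [0,0,0],"translation": [0,0,-10],"jaw": 10},
])

```text
clock: 12.13
eef_pos: [429.3, -306.9, 123.0]
ee_rot: [0.972, 0.233, -0.002, -0.002]
force: [-0.7, 0.5, -1.3]
gripper_width: 24.7
```

```bash
python3 ov.py 14 431 -310
python3 - <<'E'
import cv2,numpy as np
s=cv2.imread("pics/s14.png");t=cv2.imread("pics/t14.png"); cv2.imwrite("pics/c14.png",np.hstack([cv2.resize(s[110:220,230:340],(400,400),interpolation=cv2.INTER_CUBIC),cv2.resize(t[140:260,320:440],(400,400))]))
E
```

```text
[ 429.7 -307.6  124.2] [ 0.5 -0.3 -1.3] 24.486642548210952 12.2333
side 247 105
top 348 157
```

View pics/c14.png

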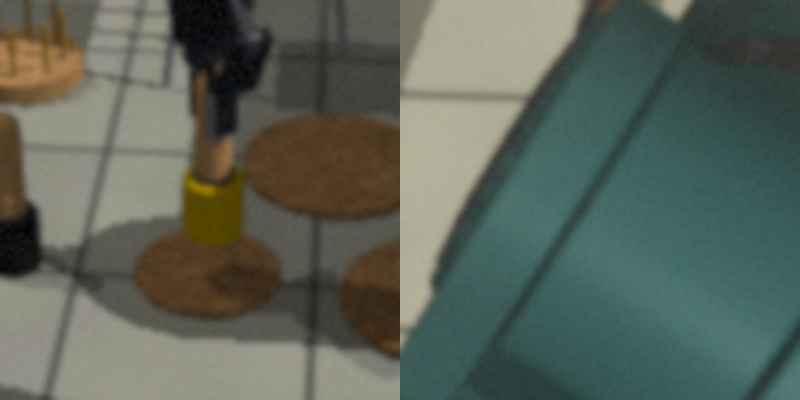

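carry_out([
  {"rot": [0,0,0],"translation": [0,-2,-10],"jaw": 10},
  {"rot": [0,0,0],"translation": [0,0,-10],"jaw": 10},
  {"rot": [0,0,0],"translation": [0,0,-8],"jaw": 10},
  {"rot": [0,0,0],"translation": [0,0,-4],"jaw": 10},
  {"rot": [0,0,0],"translation": [0,0,-2],"jaw": 10},
])

```text
clock: 12.65
eef_pos: [430.4, -311.1, 91.7]
ee_rot: [0.973, 0.232, -0.0, -0.0]
force: [0.1, -0.8, -0.9]
gripper_width: 24.3
```

carry_out([
  {"rot": [0,0,0],"translation": [0,0,-1],"jaw": 10},
  {"rot": [0,0,0],"translation": [0,0,-1],"jaw": 10},
  {"rot": [0,0,0],"translation": [0,0,-1],"jaw": 10},
  {"rot": [0,0,0],"translation": [0,0,0],"jaw": 10},
  {"rot": [0,0,0],"translation": [0,0,0],"jaw": 10},
])

```text
clock: 13.07
eef_pos: [430.7, -311.4, 89.4]
ee_rot: [0.973, 0.232, 0.0, 0.0]
force: [0.5, 0.1, -1.6]
gripper_width: 24.1
```

carry_out([
  {"rot": [0,0,0],"translation": [0,0,-1],"jaw": 10},
  {"rot": [0,0,0],"translation": [0,0,-1],"jaw": 10},
  {"rot": [0,0,0],"translation": [0,0,-1],"jaw": 10},
  {"rot": [0,0,0],"translation": [0,0,0],"jaw": 10},
  {"rot": [0,0,0],"translation": [0,0,0],"jaw": 10},
])

```text
clock: 13.48
eef_pos: [430.5, -311.3, 86.1]
ee_rot: [0.973, 0.232, -0.0, -0.0]
force: [-0.6, 0.5, -1.6]
gripper_width: 24.7
```

carry_out([
  {"rot": [0,0,0],"translation": [0,0,-1],"jaw": 10},
  {"rot": [0,0,0],"translation": [0,0,-1],"jaw": 10},
  {"rot": [0,0,0],"translation": [0,0,0],"jaw": 10},
  {"rot": [0,0,0],"translation": [0,0,0],"jaw": 10},
  {"rot": [0,0,0],"translation": [0,0,0],"jaw": 10},
])

```text
clock: 13.9
eef_pos: [430.7, -311.3, 84.9]
ee_rot: [0.973, 0.232, 0.0, 0.0]
force: [-1.2, 0.8, 5.1]
gripper_width: 24.2
```

Contact with the mat came at TCP z about 85, as predicted (84.6). Now I'll release and look before withdrawing.

carry_out([
  {"rot": [0,0,0],"translation": [0,0,0.5],"jaw": 28},
  {"rot": [0,0,0],"translation": [0,0,0],"jaw": 34},
  {"rot": [0,0,0],"translation": [0,0,0],"jaw": 45},
  {"rot": [0,0,0],"translation": [0,0,0],"jaw": 60},
  {"rot": [0,0,0],"translation": [0,0,0],"jaw": 60},
])

```text
clock: 14.32
eef_pos: [430.6, -311.3, 84.6]
ee_rot: [0.973, 0.232, -0.0, -0.0]
force: [-0.5, 0.7, 0.4]
gripper_width: 60.0
```

```bash
python3 ov.py 15 431 -310
python3 - <<'E'
import cv2,numpy as np
s=cv2.imread("pics/s15.png"); cv2.imwrite("pics/c15.png",cv2.resize(s[110:220,230:340],(500,500),interpolation=cv2.INTER_CUBIC))
E
```

```text
[ 430.6 -311.3   84.6] [-0.1 -0.1  0.5] 59.915569268482116 14.4167
side 247 118
top 346 161
```

View pics/c15.png

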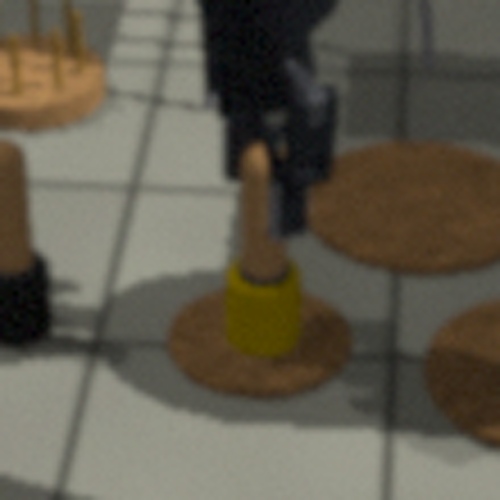

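The mallet stands upright and centred on the mat, with the fingers open. I'll withdraw straight up, then aside.

carry_out([
  {"rot": [0,0,0],"translation": [0,0,10],"jaw": 60},
  {"rot": [0,0,0],"translation": [0,0,20],"jaw": 60},
  {"rot": [0,0,0],"translation": [0,0,25],"jaw": 60},
  {"rot": [0,0,0],"translation": [0,0,30],"jaw": 60},
  {"rot": [0,0,0],"translation": [0,0,35],"jaw": 60},
])

```text
clock: 14.83
eef_pos: [429.5, -310.6, 205.5]
ee_rot: [0.973, 0.232, -0.001, -0.001]
force: [-0.3, 0.6, -0.4]
gripper_width: 60.1
```

carry_out([
  {"rot": [0,0,0],"translation": [0,0,30],"jaw": 60},
  {"rot": [0,0,0],"translation": [0,-30,10],"jaw": 60},
  {"rot": [0,0,0],"translation": [0,-40,0],"jaw": 60},
  {"rot": [0,0,0],"translation": [0,-40,0],"jaw": 60},
  {"rot": [0,0,0],"translation": [0,-40,0],"jaw": 60},
])

```text
clock: 15.25
eef_pos: [430.6, -462.6, 246.4]
ee_rot: [0.973, 0.233, 0.001, 0.001]
force: [1.0, 0.2, 0.1]
gripper_width: 60.0
```

carry_out([
  {"rot": [0,0,0],"translation": [-15,-38,0],"jaw": 60},
  {"rot": [0,0,0],"translation": [-15,-38,0],"jaw": 60},
  {"rot": [0,0,0],"translation": [-15,-38,0],"jaw": 60},
  {"rot": [0,0,0],"translation": [-10,-20,0],"jaw": 60},
  {"rot": [0,0,0],"translation": [0,0,0],"jaw": 60},
])

```text
clock: 15.67
eef_pos: [369.0, -602.3, 245.3]
ee_rot: [0.974, 0.227, -0.002, 0.002]
force: [-1.1, 0.1, -0.3]
gripper_width: 59.9
```

```bash
python3 - <<'E'
from rig import telemetry, eyes
from h import *
s=eyes.snapshot("side"); t=eyes.snapshot("top");o=telemetry.observe();print(o['eef_pos'],o['force'],o['clock'],o['joint_vel'].round(2))
cv2.imwrite("pics/s16.png",s[:,:,::-1]);cv2.imwrite("pics/t16.png",t[:,:,::-1])
f=lambda a:cv2.resize(a,(390,290),interpolation=cv2.INTER_CUBIC)[:,:,::-1]
cv2.imwrite("pics/c16.png",np.vstack([np.hstack([f(s[110:220,210:358]),f(t[130:260,300:475])]),np.hstack([f(s[190:290,160:295]),f(t[110:210,195:330])])]))
E
python3 fm.py pics/s16.png 6 431 -311
python3 - <<'E'
import sys; sys.path.insert(0,'.')
from fm import *
print(fitm(cv2.imread('pics/t16.png'),6,[431,-311],'top'))
E
```

```text
[ 374.24579716 -595.96375199  244.93653291] [-0.22372104  0.6253181  -0.23241218] 15.7667 [-0.04 -0.01 -0.05  0.03 -0.01 -0.   -0.  ]
(np.float32(294.0), array([ 429.9, -310.9]), np.float64(0.107), array([ 4.28609e+02, -3.08166e+02,  7.40000e-02,  2.80000e-02]), np.float64(0.097))
(np.float32(218.0), array([ 429.5, -313.2]), np.float64(0.136), array([ 4.29760e+02, -3.13774e+02, -2.00000e-02, -1.20000e-02]), np.float64(0.131))
```

View pics/c16.png

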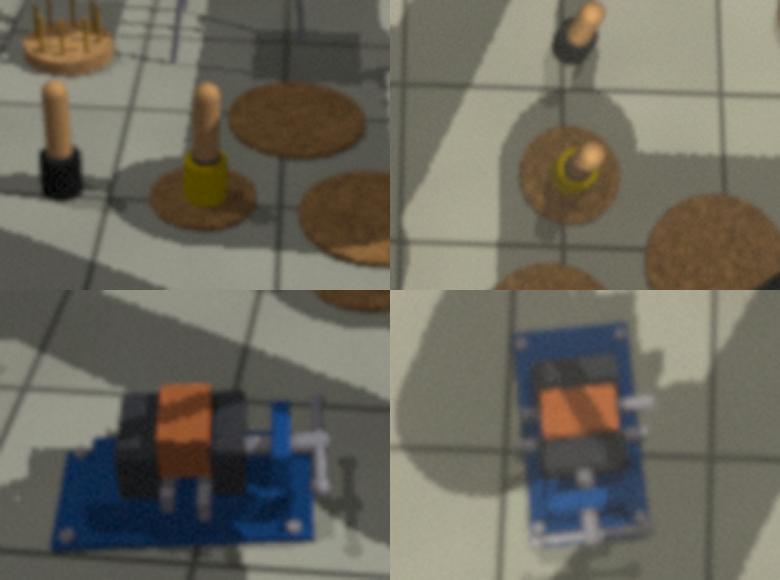

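Run:
```python
from fit import *
B={'side':(200,205,250,260)}
X=np.array([[a,b] for a in(-18,18) for b in(-30,30)],float); c,s=np.cos(.15),np.sin(.15); Q=X@np.array([[c,s],[-s,c]])+[540.5,-19.5]
for f in("side0","s16"):
    u0,v0,u1,v1=B['side']; hsv=cv2.cvtColor(cv2.imread(f"pics/{f}.png"),cv2.COLOR_BGR2HSV)[v0:v1,u0:u1]
    m=cv2.inRange(hsv,(3,120,50),(20,255,255)); m=cv2.morphologyEx(m,cv2.MORPH_CLOSE,np.ones((3,3)))/255.
    r=[]
    for h in np.arange(83,102,.5):
        T=np.c_[Q,np.full(4,h)]; a=fill('side',np.vstack([T,np.c_[Q,np.full(4,76.)]]),0,B['side'])|fill('side',np.vstack([T[[1,3]],np.c_[Q[[1,3]],np.full(2,h-36)]]),0,B['side'])
        r.append((np.abs(down(a)-m).sum()/m.sum(),h))
    print(f,min(r))
```

```text
side0 (np.float64(0.07389267461669506), np.float64(94.5))
s16 (np.float64(0.07515386247877759), np.float64(87.5))
```

```bash
python3 -c "
from rig import close_job
print(close_job())"
```

```text
the job is handed in; nothing more can be done
None
```

The copper block is down on both parallels, and the yellow-headed mallet stands upright on the 110 mm cork mat. The job is handed in at about 15.8 s, with the gripper open and clear; `close_job` gave no verdict.

**Pressing:** I held the mallet by its handle and pressed the block down slowly rather than striking it. The tool went from about z 173.5 to 165.7 mm, close to the 165.6 mm I had worked out for a seated block. There the block no longer moved under 30 N, against the 10 N it gives way at. I did not test directly that the parallels can't slide.

**Final checks:**
- **Block:** the picture fit puts its top at about 87.5 mm, down from 94.5 mm. The seated height is 87 mm.
- **Mallet:** it fits at about (430, -312) mm, against a mat centre of about (431, -311) mm. Its head therefore lies well inside the mat edge.

**What disagreed:**
- **First grasp:** in the pictures the fingertips stood about 20 to 25 mm higher than the given tool geometry, so the first grip was too near the domed end of the handle. I let go and took hold again lower.
- **Finger opening:** it read about 24.4 mm on the 26 mm handle, which I took for squash in the pads. The mallet did not slip.
- **Camera views:** the two views of the mat differed by up to 7 mm in y, well within the 33 mm to spare.

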